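# Mesh a polishing head into a shoe cleaning box and hold it home

## Robot

A 6-joint arm with a two-finger parallel gripper is mounted at the origin on the work surface. World frame = base frame: x ahead of the robot, y to its left, z up, the work surface at z = 0. Lengths are in mm, angles in rad, forces in N, time in s.
With the tool pointing down it reaches from about 300 to 875 mm from the base axis. Payload 6.4 kg.
Tool frame: the origin (TCP) lies on the mounting face of the last link; the fingertips stand 166 mm ahead of it and the grasp point (between the pads) lies 147 mm ahead of it (robot.nose_length is the distance from the TCP to the fingertips, in mm); z points along the fingers, y is the line along which they close (so a half turn about z gives the same grasp; the last joint's range is limited). The gripper opens to 88 mm and grips with 3 to 60 N. Pads are 18 mm wide; open, the fingers measure 123 mm over their backs; the gripper's body (75 mm by 187 mm) begins 45 mm behind the grasp point.
Start: joints at [0.941, 0.181, 1.607, -0, 1.354, -0.206], TCP at [236.447, 524.152, 404.714] pointing down, gripper open.
Joint ranges: [-2.99, 2.99], [-0.89, 2.07], [0.3, 2.58], [-1.14, 4.28], [0, 2.63], [-3.12, 3.12]. Speed limits (rad/s): [2.57, 2.57, 3.01, 3.14, 3.14, 3.14].

## Interface

Orientations are given as a unit quaternion [x, y, z, w].
In Python, from plant import monitor, snapshot, get_calibration, finish_job, robot gives the robot as it stands.
- The arm moves only by the tool apply_moves, never from a script. Its argument "commands" is a list of rows, each a list of 3 entries, a list of its own where there are three numbers: the turn, a rotation vector about the tool's x, y, z in rad, then the shift along the tool's x, y, z in mm, then the closure in counts, from 0 (fully open) to 255 (shut). In form: [[[rx, ry, rz], [tx, ty, tz], fingers], ...]. A call has 1 to 12 rows; each row is the pose to reach, as a shift and turn from the pose commanded when the call began, along the tool's axes at that moment; what a row does not reach only later rows make up. A row lasts 1/12 s, in which the tool goes at most 41.7 mm and 7.16 degrees, less where a joint would pass 70% of its speed; a pose out of reach is approached as far as the arm can. A call with a gripper value outside its range is refused whole. The fingers move at their own pace and stop on an object; the grip force is fixed at half the most. Time passes only in rows, so rows that repeat a pose let the fingers close. It gives the time, the measured TCP pose, the force, the opening and the grip force at its end, in the units of the state.
- monitor.observe(): the state, without advancing time (a new reading comes with each control period).
- snapshot(name): name is "side" or "top"; returns the picture (420x560x3 uint8, blue, green, red); there is no depth.
- get_calibration(name): a dict with "mtx" (3x3 intrinsics, pixels), "dist" ([k1, k2, p1, p2, k3] as OpenCV has them; the pictures are not rectified), "extrinsics" (4x4, takes a point from world to camera coordinates). Camera axes: x right, y down, z forward; pixel columns grow to the right and rows downward; lengths in mm; the calibration is good to about 2 mm. A picture is of the moment at which its call begins. get_calibration takes no time and is no camera call.
- finish_job(): hands the job in; it is judged then, once.
The state is a dict: "time": time; "joint_pos": joint angles; "dq": joint speeds; "effort": joint torques, N m; "eef_pos": TCP position; "orientation": TCP orientation; "contact_force": force on the tool from outside, world axes, zero at the start; "moment": the same for the moment, N m; "grip_width": finger opening in mm; "grip_force": force on a finger pad.
Only numpy, scipy, OpenCV 4.12 (cv2) and the standard library are available. Lean on these libraries where they do the work, as an engineer would, in place of code of your own. Each camera call takes 0.05 s, during which the arm holds its last target. There are 200 camera calls.

## Task

Lift the loose lid off the grey shoe cleaning box by its knob and set it aside, lying flat on the glass, knob up and clear of the box. Then take the polishing head out of its wooden holder, turn it until its cross-shaped splined stem meshes with the cross-shaped slot of the drive in the box, slide it fully home against the spring and keep holding it pressed down there: finish while still gripping or pressing it, do not let go. Leave the umbrella handle, the bootjack and the key cover where they lie.

Things in the scene. Friction and masses are not known exactly. Their poses are not given: they have to be found in the camera images.
- case: Grey plastic shoe cleaning box, fixed, 150 (x) x 170 (y) x 80 mm high, with a look-only sliding door on its +x side. Origin at the centre of its underside, on the glass (z = 0). In the middle of its top is a square well, 84 x 84 mm, covered at the start by the lid; the drive stands in the well.
- lid_knob (a point): Middle of the upright black knob (25 mm diameter, 34 mm tall) of the loose grey lid: round plate 116 mm across, 6 mm thick, with a 74 mm plug 8 mm deep under it that sits in the well with 5 mm play. The point is 31 mm above the plug's underside, 17 mm above the plate: z = 0.031 when flat on the glass, 0.103 on the box. z axis up. About 0.15 kg.
- drive_mouth (a point): Centre of the top face (z = 0.068, 12 mm below the box's top) of the drive, a square aluminium block, 48 x 48 mm, in the well. A vertical cross-shaped slot goes down from here, its channels along this point's x and y axes, each 27 mm long, 8.4 mm wide. In it stands a round sprung pin, 8 mm thick, its top 16 mm below the mouth. Seen only with the lid off.
- pin (a joint): How far the sprung pin in the slot is pressed down, m: 0 free, 0.008 with the polishing head fully home (its collar on the drive's top face). The spring begins at about 3 N and takes about 8 N at 0.008; it lifts the head again if it is not held down.
- head_mid (a point): Centre of the grey square hub (40 x 40 mm, 34 mm high, to be gripped) of the loose polishing head, about 0.16 kg. Above the hub a black round pad, 38 mm across, 14 mm high; below it a round black collar, 54 mm across, 12 mm thick, then the stem. The point is 29 mm above the collar's underside, so 29 mm above drive_mouth when fully home. x and y axes square to the hub's faces; z up.
- holder: Fixed wooden block, 70 x 70 x 36 mm high, origin at the centre of its underside. Round through-hole of 30 mm diameter in which the head's stem hangs at the start, its collar on the block's top, turned at any angle.
- umbrella_handle: Bystander: silver aluminium crook handle lying on the glass, about 90 x 200 x 22 mm, long way along its y, origin under its middle.
- bootjack: Bystander: flat wooden board with a forked end and a cross cleat on top, 100 x 250 x 40 mm, long way along its y, origin under its middle.
- key_cover: Bystander: small flat black hard silicone key cover, 36 x 72 x 12 mm, long way along its y, origin under its middle.
- drive (a joint): Angle of the drive block about the vertical, rad, relative to the box (counter-clockwise from above positive): anywhere within 0.7 either way at the start. It turns only stiffly (0.35 N m).
- stem_tip (a point): Lower end of the head's steel splined stem, 53 mm below head_mid and 24 mm below the collar. The stem is a cross of two upright bars, each 24 mm long and 6 mm wide, along the hub's x and y axes, with rounded lower edges. A quarter turn gives the same fit. Hidden in the holder at the start.
Things that resemble listed ones, but are neither listed nor needed, are in the scene too. What is shaped like the part that bears lid_knob but green is not meant.

How it is judged:
By the outcome, as a careful person would: the job done as asked, in the order asked, and still so for the second after the job is handed in, while the arm keeps its last pose, push and grip.
It also fails if it takes over 54 s, if anything falls off the work surface, if the arm or the gripper's body presses on something with over 40 N, if the wrist force passes 120 N, or if a joint passes its speed limit or range.

## Working session

There is one attempt and no reset: what is moved stays moved. The work goes in short steps, Python scripts to look and compute and a tool call to move; the robot and the scene stay as the last step left them, time stands still between calls to the robot, and variables do not carry over. Pictures are saved under pics/ and viewed, at most 10 in all, crops included, and the job is handed in when it is done.

Besides the shell and the picture viewer there is one more tool, called after "Call:" as name(argument=value, ...) on one line, values as JSON. apply_moves: Moves the arm, as the interface text tells. Its arguments: {"type":"object","properties":{"commands":{"type":"array"}},"required":["commands"]}

```bash
ls; mkdir -p pics; python3 - <<'E'
from plant import monitor, snapshot, get_calibration, robot
import cv2,numpy as np
for n in("top","side"):
    cv2.imwrite(f"pics/{n}0.png",snapshot(n)); c=get_calibration(n)
    print(n,c["mtx"],c["dist"],np.round(c["extrinsics"],3).tolist())
print(monitor.observe())
E
```

```text
pics
top [[494.17303707   0.         274.86397194]
 [  0.         494.17303707 209.2205079 ]
 [  0.           0.           1.        ]] [-0.16094343  0.          0.          0.          0.        ] [[-0.022, -1.0, 0.008, 61.708], [-0.994, 0.021, -0.111, 602.651], [0.111, -0.01, -0.994, 1257.972], [0.0, 0.0, 0.0, 1.0]]
side [[430.37911039   0.         289.27719711]
 [  0.         430.37911039 214.39023688]
 [  0.           0.           1.        ]] [-0.08135934  0.          0.          0.          0.        ] [[0.785, -0.619, 0.02, -449.529], [-0.419, -0.554, -0.719, 364.248], [0.457, 0.556, -0.694, 644.075], [0.0, 0.0, 0.0, 1.0]]
{'time': 0.1, 'joint_pos': array([ 9.40713489e-01,  1.81479322e-01,  1.60788386e+00,  1.56201947e-05,
        1.35381299e+00, -2.06279538e-01]), 'dq': array([ 0.00011776, -0.00224576, -0.00340294,  0.00105363,  0.00144283,
       -0.00033955]), 'effort': array([ 1.38799100e-03, -4.34819162e+01, -3.42695618e+01,  7.04733934e-02,
        3.39922635e-02, -4.07931395e-06]), 'eef_pos': array([236.29625178, 523.96203666, 403.9046326 ]), 'orientation': array([ 2.10320978e-01,  9.77632067e-01, -7.20434381e-04, -3.28500536e-04]), 'contact_force': array([-0.20769481,  1.02032896, -0.27844868]), 'moment': array([ 0.04532927, -0.01283965, -0.02352404]), 'grip_force': 0.0, 'grip_width': 88.14451513586098}
```

View pics/top0.png

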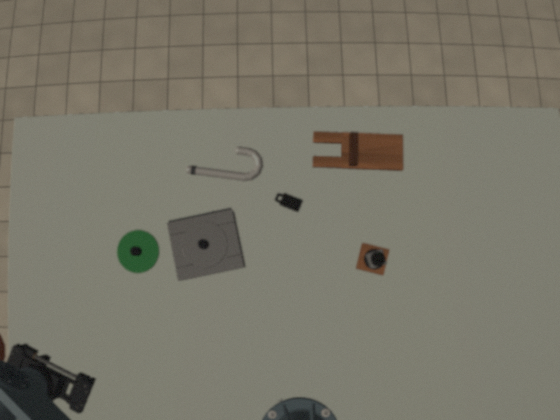

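View pics/side0.png

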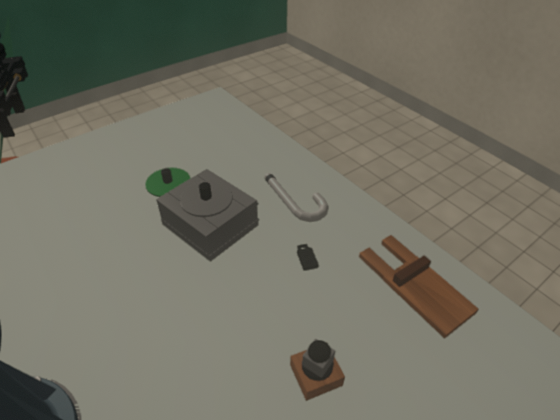

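The candidates for lid_knob are the black knob on the grey lid on the box (top 203,244; side 205,190) and the knob on the green lid on the glass (top 136,251; side 167,176). The grey one fits, because it is grey and sits on the box. I'll confirm it in one enlarged montage and measure at the same time.

```bash
cat > h.py <<'E'
import cv2,numpy as np
from plant import monitor, snapshot, get_calibration
from scipy.spatial.transform import Rotation as R
C={n:get_calibration(n) for n in("top","side")}
def ray(n,uv):
    c=C[n];E=np.array(c["extrinsics"])
    p=cv2.undistortPoints(np.array([[uv]],float),np.array(c["mtx"]),np.array(c["dist"]))[0,0]
    return -E[:3,:3].T@E[:3,3], E[:3,:3].T@np.array([p[0],p[1],1])
def atz(n,uv,z):
    o,d=ray(n,uv); return np.round(o+d*(z-o[2])/d[2],1)
def tri(a,b):
    (o,d),(p,e)=ray("top",a),ray("side",b)
    s=np.linalg.lstsq(np.c_[d,-e],p-o,rcond=None)[0]
    return np.round((o+d*s[0]+p+e*s[1])/2,1),np.round(np.linalg.norm(o+d*s[0]-p-e*s[1]),1)
def proj(n,P):
    c=C[n];E=np.array(c["extrinsics"])
    return cv2.projectPoints(np.array(P,float).reshape(-1,1,3),cv2.Rodrigues(E[:3,:3])[0],E[:3,3],np.array(c["mtx"]),np.array(c["dist"]))[0][:,0]
def togo(target,yaw=None):
    "shift in tool axes (and tool z turn) from now to a TCP target, world mm; yaw = wanted world angle of tool y, mod pi"
    s=monitor.observe();r=R.from_quat(s["orientation"])
    y=r.as_matrix()[:,1];a=np.arctan2(y[1],y[0])
    dz=None if yaw is None else -((yaw-a+np.pi/2)%np.pi-np.pi/2)
    return np.round(r.inv().apply(np.array(target)-s["eef_pos"]),1),dz,round(a,3),np.round(s["eef_pos"],1),np.round(s["joint_pos"],2)
def crop(im,x,y,w,h,k): 
    return cv2.convertScaleAbs(cv2.resize(im[y:y+h,x:x+w],None,fx=k,fy=k,interpolation=cv2.INTER_CUBIC),alpha=1.6)
E
python3 - <<'E'
from h import *
t=cv2.imread("pics/top0.png");s=cv2.imread("pics/side0.png")
m=np.vstack([np.hstack([crop(t,110,200,150,100,2.6667),crop(s,135,155,150,100,2.6667)]),np.hstack([crop(t,340,234,75,50,5.3333),crop(s,270,325,105,70,3.8096)])][:])
cv2.imwrite("pics/m1.png",m);print(m.shape)
print(tri((203,244),(205,185)),tri((375,259),(319,350)))
print("green",atz("top",(138,251),20),"umb",atz("top",(225,165),10),"key",atz("top",(289,202),10))
E
```

```text
(534, 800, 3)
(array([514.4, 224.9, 121.1]), np.float64(3.3)) (array([ 469.7, -200.8,   82.7]), np.float64(5.7))
green [501.7 413.2  20. ] umb [729.  180.2  10. ] key [625.   10.5  10. ]
```

View pics/m1.png

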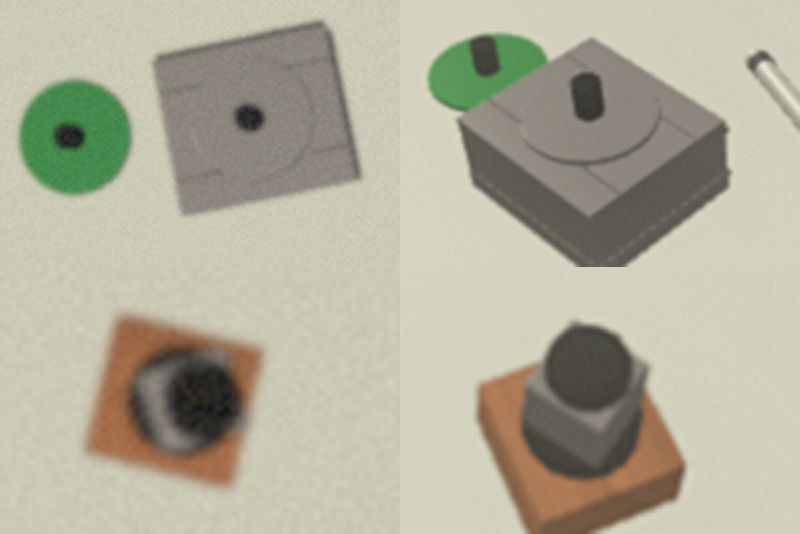

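The montage shows the grey lid with its black knob on the box: knob top at full-image (203.8,243.9) top view, plate round it. The green lid lies beside the box on the glass, to the left. The polishing head stands in the wooden holder, with the pad top at (378.4,258.6) top and (319.6,351.5) side. The hub corners are visible in the side view.

```bash
python3 - <<'E'
from h import *
print("knob",atz("top",(203.75,243.9),120),tri((203.75,243.9),((588-400)/2.6667+135,81/2.6667+155)))
print("pad",atz("top",(378.4,258.6),96),atz("side",(319.6,351.5),96),tri((378.4,258.6),(319.6,351.5)))
f=lambda x,y:((x-400)/3.8096+270,(y-267)/3.8096+325)
P=[atz("side",f(*p),48) for p in((524,430),(598,470),(640,418))]
for a,b in zip(P,P[1:]): d=b-a;print(a,b,np.linalg.norm(d),np.arctan2(d[1],d[0]))
# box corners top
g=lambda x,y:(x/2.6667+110,y/2.6667+200)
B=[atz("top",g(*p),80) for p in((154,57),(322,22),(360,178),(183,214))];print("box",B,np.mean(B,0))
for a,b in zip(B,B[1:]+B[:1]): d=b-a;print(np.linalg.norm(d),np.arctan2(d[1],d[0]))
k=lambda x,y:(x/5.3333+340,(y-267)/5.3333+234)
print("holder",np.mean([atz("top",k(*p),36) for p in((118,316),(264,347),(234,487),(87,453))],0))
print(togo([512,225,103+147+3]))
E
```

```text
knob [513.2 223.9 120. ] (array([514.6, 223. , 121.2]), np.float64(3.3))
pad [ 468.1 -204.9   96. ] [ 465.7 -209.7   96. ] (array([ 468.5, -206.8,   88.5]), np.float64(0.8))
[ 443.6 -197.4   48. ] [ 456.9 -231.    48. ] 36.13654659759283 -1.1938870564700768
[ 456.9 -231.    48. ] [ 487.2 -224.3   48. ] 31.03191905119631 0.2176203618472126
box [array([573.4, 320.5,  80. ]), array([603.4, 160.4,  80. ]), array([456. , 126.8,  80. ]), array([425.2, 293.5,  80. ])] [514.5 225.3  80. ]
162.8864942222037 -1.3855615160354064
151.18108347276782 -2.917471042570274
169.52147356603527 1.7534989720462777
150.63943706745587 0.18020975200398337
holder [ 467.65  -203.725   36.   ]
(array([-374.3, -158.9,  151. ]), None, np.float64(1.147), array([236.3, 524. , 403.9]), array([ 0.94,  0.18,  1.61,  0.  ,  1.35, -0.21]))
```

The grey knob's top is at (513,224), z about 120, and the box's centre agrees at (514,225). The head is at (468,-205), with the holder's centre at (468,-204). Both are consistent, so I'm moving above the knob.

Call:
apply_moves(commands=[[[0,0,0],[-30,-13,8],0],[[0,0,0],[-68,-29,18],0],[[0,0,0],[-106,-45,28],0],[[0,0,0],[-144,-61,38],0],[[0,0,0],[-182,-77,48],0],[[0,0,0],[-220,-93,58],0],[[0,0,0],[-258,-110,69],0],[[0,0,0],[-296,-126,79],0],[[0,0,0],[-330,-140,88],0],[[0,0,0],[-358,-152,95],0],[[0,0,0],[-372,-158,99],0],[[0,0,0],[-374,-159,100],0]])

```text
time: 1.1
eef_pos: [513.3, 223.2, 303.6]
orientation: [0.212, 0.977, -0.0, -0.001]
contact_force: [-0.0, -0.1, -0.1]
grip_width: 88.1
grip_force: 0.0
```

```bash
python3 - <<'E'
from h import *
print(togo([513.5,224,256],yaw=None)); print(monitor.observe()["time"])
E
```

```text
(array([ 0.1,  0.9, 47.6]), None, np.float64(1.143), array([513.3, 223.2, 303.6]), array([ 0.2 ,  0.26,  1.73, -0.  ,  1.15, -0.94]))
1.1
```

Call:
apply_moves(commands=[[[0,0,0],[0,0.5,15],0],[[0,0,0],[0,0.5,32],0],[[0,0,0],[0,0.5,43],0],[[0,0,0],[0,0.5,47],100],[[0,0,0],[0,0.5,47],255],[[0,0,0],[0,0.5,47],255],[[0,0,0],[0,0.5,47],255],[[0,0,0],[0,0.5,47],255],[[0,0,0],[0,0.5,47],255],[[0,0,0],[0,0.5,47],255]])

```text
time: 1.93
eef_pos: [512.4, 225.9, 258.3]
orientation: [0.21, 0.978, 0.0, 0.0]
contact_force: [0.5, -0.5, -0.4]
grip_width: 44.0
grip_force: 0.0
```

Call:
apply_moves(commands=[[[0,0,0],[0,0,0],255],[[0,0,0],[0,0,0],255],[[0,0,0],[0,0,0],255],[[0,0,0],[0,0,0],255],[[0,0,0],[0,0,0],255],[[0,0,0],[0,0,0],255],[[0,0,0],[0,0,-6],255],[[0,0,0],[0,0,-15],255],[[0,0,0],[0,0,-30],255],[[0,0,0],[0,0,-50],255],[[0,0,0],[0,0,-60],255],[[0,0,0],[0,0,-60],255]])

```text
time: 2.93
eef_pos: [513.1, 226.1, 320.9]
orientation: [0.21, 0.978, 0.001, 0.002]
contact_force: [0.7, 0.5, -0.7]
grip_width: 24.2
grip_force: 30.0
```

```bash
python3 - <<'E'
from h import *
s=monitor.observe();print(s["contact_force"],s["grip_width"],s["time"])
print(togo([430,10,320])); 
E
```

```text
[ 0.6966464   0.49095453 -0.67880682] 24.158077428121477 2.9333
(array([ -13. , -231.1,    0.3]), None, np.float64(1.147), array([513.1, 226.1, 320.9]), array([ 0.2 ,  0.24,  1.72, -0.  ,  1.18, -0.94]))
```

Call:
apply_moves(commands=[[[0,0,0],[-1,-15,0],255],[[0,0,0],[-3,-45,0],255],[[0,0,0],[-5,-80,0],255],[[0,0,0],[-7,-118,0],255],[[0,0,0],[-9,-155,0],255],[[0,0,0],[-11,-190,0],255],[[0,0,0],[-12,-215,0],255],[[0,0,0],[-13,-229,10],255],[[0,0,0],[-13,-231,35],255],[[0,0,0],[-13,-231,65],255],[[0,0,0],[-13,-231,95],255],[[0,0,0],[-13,-231,110],255]])

```text
time: 3.93
eef_pos: [427.1, 10.1, 204.4]
orientation: [0.211, 0.978, 0.0, -0.002]
contact_force: [0.1, 0.5, -1.7]
grip_width: 23.8
grip_force: 30.0
```

```bash
python3 - <<'E'
from h import *
t=snapshot("top");s=snapshot("side")
cv2.imwrite("pics/t2.png",t);cv2.imwrite("pics/s2.png",s)
cv2.imwrite("pics/m2.png",np.vstack([np.hstack([crop(t,150,190,150,100,2.6667),crop(s,135,155,150,100,2.6667)]),np.hstack([crop(t,185,222,37,25,10.81),crop(s,185,165,45,30,8.89)])[:267]]) if 0 else np.hstack([crop(t,160,200,90,135,4.44),crop(s,130,150,180,270,2.22)]))
print(monitor.observe()["eef_pos"],monitor.observe()["contact_force"])
E
```

```text
[426.97587383  10.29868082 204.71130914] [-0.32355088 -1.18227203 -0.40220389]
```

View pics/m2.png

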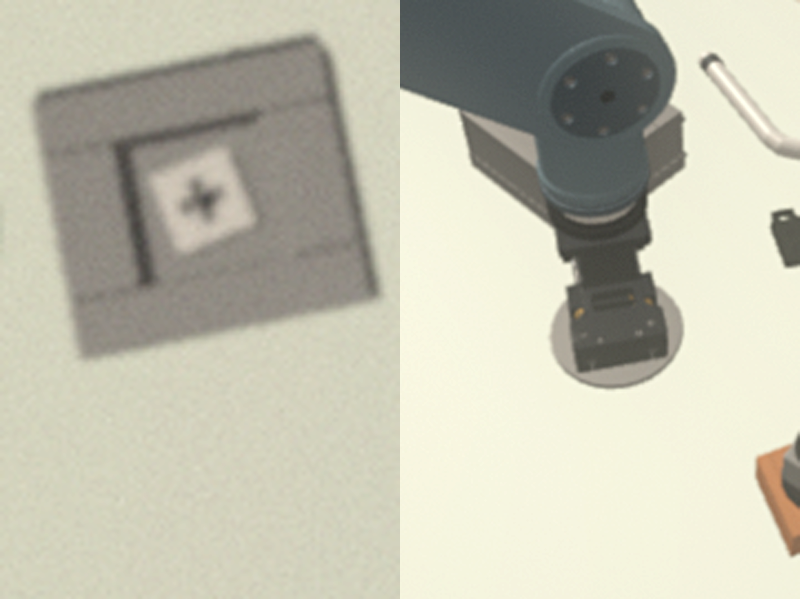

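The lid hangs in the gripper over clear glass, at crop (615,340), side view. The drive with its cross slot is visible in the top view at full-image (205.5,245). I'll lower the lid until contact.

Call:
apply_moves(commands=[[[0,0,0],[0,0,8],255],[[0,0,0],[0,0,14],255],[[0,0,0],[0,0,17],255],[[0,0,0],[0,0,19],255],[[0,0,0],[0,0,20],255],[[0,0,0],[0,0,20],255]])

```text
time: 4.53
eef_pos: [429.2, 10.0, 188.0]
orientation: [0.21, 0.978, -0.0, 0.0]
contact_force: [0.5, 0.3, -1.3]
grip_width: 24.2
grip_force: 30.0
```

```bash
python3 - <<'E'
from h import *
print(monitor.observe()["eef_pos"],monitor.observe()["contact_force"])
t=np.mean([snapshot("top").astype(float) for _ in range(6)],0)
np.save("drive.npy",t)
k=8;c=t[228:263,185:228].mean(2);u=cv2.resize(c,None,fx=k,fy=k,interpolation=cv2.INTER_CUBIC)
lo,hi=np.percentile(u,10),np.percentile(u,97)
print(lo,hi)
b=(u>(118/2+hi/2 if 0 else (np.median(u)+hi)/2)).astype(np.uint8)
cs,_=cv2.findContours(b,cv2.RETR_EXTERNAL,cv2.CHAIN_APPROX_NONE)
# candidates nearest the block
best=min(cs,key=lambda q:abs(cv2.contourArea(q)/k/k-400))
f=lambda p:((p[0]+.5)/k-.5+185,(p[1]+.5)/k-.5+228)
box=cv2.boxPoints(cv2.minAreaRect(best));W=np.array([atz("top",f(p),68) for p in box])
print(cv2.contourArea(best)/k/k,W,W.mean(0))
for a,q in zip(W,np.roll(W,-1,0)):d=q-a;print(np.linalg.norm(d),np.arctan2(d[1],d[0])%(np.pi/2))
# contour mapped to world then minAreaRect
w=np.array([atz("top",f(p),68)[:2] for p in best[:,0]],np.float32);print(cv2.minAreaRect(w))
# centroid of dark cross within block
m=np.zeros_like(b);cv2.drawContours(m,[best],-1,1,-1);m=cv2.erode(m,np.ones((20,20)))
wt=(hi-u).clip(0)*m;wt[wt<0.3*wt.max()]=0;yy,xx=np.mgrid[:u.shape[0],:u.shape[1]]
print("cross",atz("top",f((np.sum(xx*wt)/wt.sum(),np.sum(yy*wt)/wt.sum())),68))
E
```

```text
[429.20543617   9.9769152  187.96673469] [ 0.52980207  0.27606318 -1.31027492]
64.00456620932866 121.64928558821688
340.984375 [[527.4 259.3  68. ]
 [544.7 214.8  68. ]
 [499.8 196.9  68. ]
 [482.6 241.3  68. ]] [513.625 228.075  68.   ]
47.744528482329805 0.37078284070550827
48.336528630012346 0.3793538612953431
47.615123647849536 0.3695863743728196
48.28084506302677 0.38204483743705214
((513.7454833984375, 228.08798217773438), (48.20906448364258, 47.75312423706055), 21.865314483642578)
cross [513.7 227.6  68. ]
```

Call:
apply_moves(commands=[[[0,0,0],[0,0,1],255],[[0,0,0],[0,0,2],255],[[0,0,0],[0,0,2],255]])

```text
time: 5.08
eef_pos: [429.2, 9.9, 186.0]
orientation: [0.21, 0.978, -0.0, 0.0]
contact_force: [-1.6, 0.5, 2.6]
grip_width: 24.1
grip_force: 30.0
```

Call:
apply_moves(commands=[[[0,0,0],[0,0,0.5],0],[[0,0,0],[0,0,0.5],0],[[0,0,0],[0,0,0.5],0],[[0,0,0],[0,0,0.5],0],[[0,0,0],[0,0,0.5],0],[[0,0,0],[0,0,-10],0],[[0,0,0],[0,0,-30],0],[[0,0,0],[0,0,-55],0],[[0,0,0],[0,0,-70],0],[[0,0,0],[0,0,-75],0]])

```text
time: 5.92
eef_pos: [430.0, 9.8, 263.0]
orientation: [0.21, 0.978, -0.0, 0.002]
contact_force: [1.3, -0.2, -0.7]
grip_width: 87.6
grip_force: 0.0
```

```bash
python3 - <<'E'
from h import *
print(togo([468,-205,261],yaw=0.3+np.pi/2)); print(togo([468,-205,261],yaw=0.3))
t=snapshot("top");s=snapshot("side")
cv2.imwrite("pics/m3.png",np.hstack([crop(t,340,220,60,90,6.6667),crop(s,240,260,110,165,3.636)]))
E
```

```text
(array([-122.9, -180.2,    2.4]), np.float64(-0.7236764894387524), np.float64(1.147), array([430. ,   9.8, 263. ]), array([-0.25,  0.05,  2.08,  0.  ,  1.01, -1.4 ]))
(array([-122.9, -180.2,    2.4]), np.float64(0.8471198373561442), np.float64(1.147), array([430. ,   9.8, 263. ]), array([-0.25,  0.05,  2.08,  0.  ,  1.01, -1.4 ]))Traceback (most recent call last):
  File "<stdin>", line 4, in <module>
    return _nx.concatenate(arrs, 1, dtype=dtype, casting=casting)
           ~~~~~~~~~~~~~~~^^^^^^^^^^^^^^^^^^^^^^^^^^^^^^^^^^^^^^^
ValueError: all the input array dimensions except for the concatenation axis must match exactly, but along dimension 0, the array at index 0 has size 600 and the array at index 1 has size 582
```

Call:
apply_moves(commands=[[[0,0,-0.04],[-5,-8,-10],0],[[0,0,-0.12],[-17,-25,-20],0],[[0,0,-0.22],[-31,-46,-20],0],[[0,0,-0.32],[-47,-69,-20],0],[[0,0,-0.42],[-63,-92,-20],0],[[0,0,-0.52],[-79,-115,-20],0],[[0,0,-0.62],[-95,-138,-20],0],[[0,0,-0.7],[-108,-158,-20],0],[[0,0,-0.72],[-118,-173,-20],0],[[0,0,-0.72],[-122,-179,-20],0],[[0,0,-0.72],[-123,-180,-20],0]])

```text
time: 6.93
eef_pos: [466.8, -205.6, 279.3]
orientation: [-0.146, 0.989, 0.001, -0.001]
contact_force: [-1.0, -0.2, -0.6]
grip_width: 88.0
grip_force: 0.0
```

```bash
python3 - <<'E'
from h import *
t=np.mean([snapshot("top").astype(float) for _ in range(4)],0);s=np.mean([snapshot("side").astype(float) for _ in range(4)],0)
print(togo([468,-205,218],yaw=0.3+np.pi/2))
# lid knob on glass: dark blob near its projection
p=proj("top",[429.3,10,48])[0];print(p)
x,y=np.int32(np.round(p));k=8
c=t[y-12:y+13,x-12:x+13].mean(2);u=cv2.resize(c,None,fx=k,fy=k,interpolation=cv2.INTER_CUBIC)
print(u.min(),np.median(u),cv2.minEnclosingCircle(np.argwhere(u<(u.min()+np.median(u))/2)[:,::-1].astype(np.float32)))
cv2.imwrite("pics/m3.png",np.hstack([crop(t,x-22,y-33,44,66,9.0909),crop(s,262,290,80,120,5)]))
E
```

```text
(array([-0.5, -1.3, 62.7]), np.float64(-0.002834340102032984), np.float64(1.868), array([ 467.1, -203.9,  280.7]), array([-0.64,  0.19,  1.87,  0.  ,  1.08, -2.51]))
[291.59973964 276.18957562]
25.921264758333564 89.89209487320235 ((101.5, 99.5), 37.10131072998047)
```

View pics/m3.png

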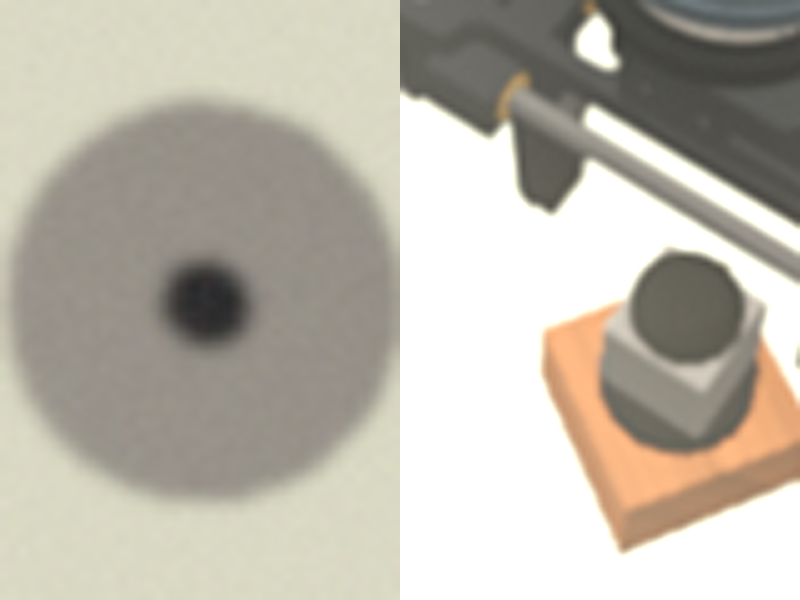

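The lid lies flat on the glass with its knob up, centred at full-image (292,276). The hub stands clear below the open fingers, with its front corner at crop (697,388), side view.

```bash
python3 - <<'E'
from h import *
f=lambda x,y:((x-400+.5)/5-.5+262,(y+.5)/5-.5+290)
P=[atz("side",f(*p),82) for p in((607,325),(697,388),(765,308))]
for a,b in zip(P,P[1:]): d=b-a;print(a,b,np.linalg.norm(d),np.arctan2(d[1],d[0])%(np.pi/2))
print((P[0]+P[2])/2)
g=lambda x,y:((x+.5)/9.0909-.5+270,(y+.5)/9.0909-.5+243)
print("plate",atz("top",g(203.5,297.5),14), "knobtop-ish",atz("top",g(205,303),40))
E
```

```text
[ 446.8 -192.4   82. ] [ 455.4 -226.5   82. ] 35.167740899864455 0.2470476256919616
[ 455.4 -226.5   82. ] [ 491.  -219.2   82. ] 36.34074847880822 0.20225251032477837
[ 468.9 -205.8   82. ]
plate [430.8   7.7  14. ] knobtop-ish [429.8   8.4  40. ]
```

Call:
apply_moves(commands=[[[0,0,0.08],[-1,-1.5,10],0],[[0,0,0.08],[-1,-1.5,30],0],[[0,0,0.08],[-1,-1.5,48],0],[[0,0,0.08],[-1,-1.5,58],255],[[0,0,0.08],[-1,-1.5,61],255],[[0,0,0.08],[-1,-1.5,61],255],[[0,0,0.08],[-1,-1.5,61],255],[[0,0,0.08],[-1,-1.5,61],255],[[0,0,0.08],[-1,-1.5,61],255],[[0,0,0.08],[-1,-1.5,61],255],[[0,0,0.08],[-1,-1.5,61],255],[[0,0,0.08],[-1,-1.5,61],255]])

```text
time: 8.33
eef_pos: [468.8, -205.9, 220.4]
orientation: [-0.108, 0.994, -0.0, 0.0]
contact_force: [0.0, 2.5, 6.0]
grip_width: 40.6
grip_force: 29.5
```

Call:
apply_moves(commands=[[[0,0,0],[0,0,0],255],[[0,0,0],[0,0,0],255],[[0,0,0],[0,0,0],0],[[0,0,0],[0,0,0],0],[[0,0,0],[0,0,0],0],[[0,0,0],[0,0,0],0],[[0,0,0],[0,0,0],0],[[0,0,0],[0,0,0],0],[[0,0,0.1],[0,0,0],0],[[0,0,0.22],[0,0,0],0],[[0,0,0.34],[0,0,0],0],[[0,0,0.46],[0,0,0],0]])

```text
time: 9.33
eef_pos: [468.5, -205.8, 219.6]
orientation: [0.125, 0.992, 0.0, -0.0]
contact_force: [-0.6, -0.7, 0.4]
grip_width: 88.3
grip_force: 0.0
```

Call:
apply_moves(commands=[[[0,0,0.12],[0,0,0],0],[[0,0,0.24],[0,0,0],0],[[0,0,0.36],[0,0,0],0],[[0,0,0.48],[0,0,0],0],[[0,0,0.6],[0,0,0],0],[[0,0,0.72],[0,0,0],0],[[0,0,0.84],[0,0,0],0],[[0,0,0.96],[0,0,0],0],[[0,0,1.05],[0,0,0],255],[[0,0,1.1],[0,0,0],255],[[0,0,1.11],[0,0,0],255],[[0,0,1.11],[0,0,0],255]])

```text
time: 10.33
eef_pos: [468.5, -205.9, 219.7]
orientation: [0.626, 0.78, -0.0, -0.0]
contact_force: [0.6, 0.3, 0.4]
grip_width: 63.4
grip_force: 0.0
```

Call:
apply_moves(commands=[[[0,0,0],[0,0,0],255],[[0,0,0],[0,0,0],255],[[0,0,0],[0,0,0],255],[[0,0,0],[0,0,0],255],[[0,0,0],[0,0,0],255],[[0,0,0],[0,0,0],255],[[0,0,0],[0,0,0],255],[[0,0,0],[0,0,0],255]])

```text
time: 11.0
eef_pos: [468.6, -205.8, 219.7]
orientation: [0.626, 0.78, 0.0, 0.0]
contact_force: [0.8, -0.4, -0.4]
grip_width: 40.1
grip_force: 29.6
```

```bash
python3 - <<'E'
from h import *
s=monitor.observe();print(s["contact_force"],s["grip_width"],s["time"])
for _ in range(4): snapshot("top"); print(monitor.observe()["eef_pos"])
print(togo([513,229,320],yaw=0.375)) 
E
```

```text
[ 0.77552874 -0.4400311  -0.38651553] 40.14182269134497 11.0
[ 468.56025232 -205.84411968  219.73073192]
[ 468.55291643 -205.86328013  219.71363896]
[ 468.54866973 -205.85139012  219.73312092]
[ 468.56131217 -205.84129336  219.73823818]
(array([ 415.1,  137. , -100.3]), np.float64(-0.15794734630426888), np.float64(0.217), array([ 468.6, -205.8,  219.7]), array([-0.65,  0.3 ,  1.89, -0.  ,  0.95, -0.86]))
```

Call:
apply_moves(commands=[[[0,0,0],[0,0,-8],255],[[0,0,0],[0,0,-25],255],[[0,0,0],[0,0,-50],255],[[0,0,-0.02],[8,3,-78],255],[[0,0,-0.04],[30,10,-96],255],[[0,0,-0.06],[62,20,-100],255],[[0,0,-0.08],[100,33,-100],255],[[0,0,-0.1],[138,46,-100],255],[[0,0,-0.12],[176,58,-100],255],[[0,0,-0.14],[214,71,-100],255],[[0,0,-0.15],[252,83,-100],255],[[0,0,-0.158],[290,96,-100],255]])

```text
time: 12.2
eef_pos: [499.3, 100.0, 320.2]
orientation: [0.563, 0.827, -0.0, 0.0]
contact_force: [1.1, 0.0, -1.2]
grip_width: 39.6
grip_force: 29.6
```

```bash
python3 - <<'E'
from h import *
s=monitor.observe();print(s["contact_force"],s["grip_width"],s["time"])
print(togo([513.2,229,300],yaw=0.375)) 
E
```

```text
[ 1.06004267  0.01201706 -1.24148909] 39.61673599296754 12.2
(array([114.9,  60.3,  20.2]), np.float64(0.0005091320736472227), np.float64(0.376), array([499.3, 100. , 320.2]), array([-0.04,  0.13,  1.85, -0.  ,  1.16, -0.41]))
```

Call:
apply_moves(commands=[[[0,0,0],[35,18,0],255],[[0,0,0],[70,37,0],255],[[0,0,0],[98,51,0],255],[[0,0,0],[112,58.5,5],255],[[0,0,0],[115,60,15],255],[[0,0,0],[115,60,20],255],[[0,0,0],[115,60,20],255]])

```text
time: 12.78
eef_pos: [512.6, 226.3, 297.8]
orientation: [0.563, 0.827, -0.002, -0.001]
contact_force: [-0.6, -0.5, -2.0]
grip_width: 39.7
grip_force: 29.6
```

```bash
python3 - <<'E'
from h import *
s=np.mean([snapshot("side").astype(float) for _ in range(3)],0)
t=snapshot("top").astype(float)
print(togo([513.2,229,300],yaw=0.375),monitor.observe()["contact_force"]) 
e=monitor.observe()["eef_pos"]
print(proj("side",[[*e[:2],e[2]-207.7],[513.7,228,68]]))
cv2.imwrite("pics/m4.png",np.hstack([crop(t,150,170,100,150,4),crop(s,150,150,100,150,4)]))
E
```

```text
(array([ 3.1,  0.6, -0. ]), np.float64(-0.0016764324234477268), np.float64(0.373), array([513.8, 225.9, 300. ]), array([ 0.2 ,  0.27,  1.73, -0.  ,  1.14, -0.17])) [ 0.9715126   0.78943699 -1.23181453]
[[205.26027675 195.04554037]
 [205.96942933 202.72383653]]
```

View pics/m4.png

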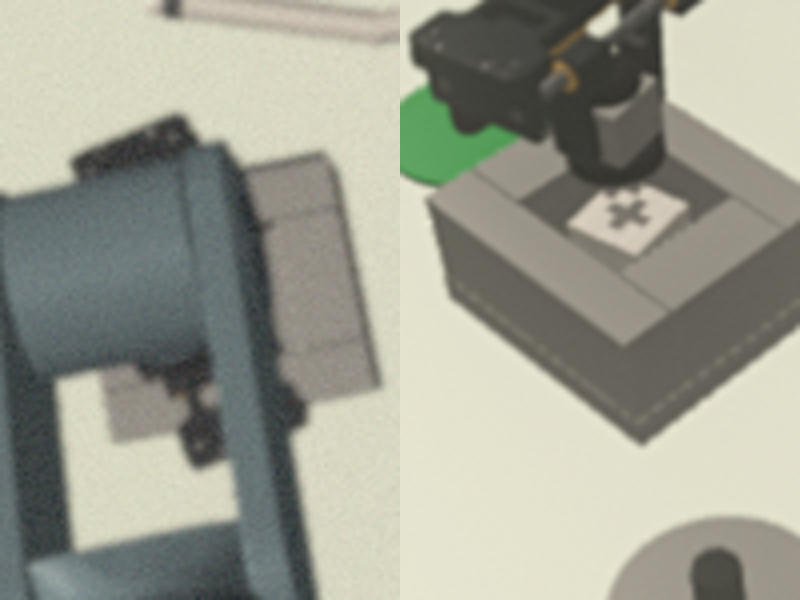

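The side view shows the held head above the open well. The drive's cross slot is at crop (628,214), which is full-image (206.6,203.1), and the stem tip peeks out just below the collar. I'll overlay the predicted outlines to compare the robot and camera frames.

```bash
python3 - <<'E'
from h import *
s=np.mean([snapshot("side").astype(float) for _ in range(6)],0)
e=monitor.observe()["eef_pos"];print(e,atz("side",(206.6,203.1),68))
th=np.linspace(0,2*np.pi,60)
def circ(c,z,r): return proj("side",np.c_[c[0]+r*np.cos(th),c[1]+r*np.sin(th),0*th+z])
def cross(c,z,yaw,L,w):
    p=np.array([(L,w),(w,w),(w,L),(-w,L),(-w,w),(-L,w),(-L,-w),(-w,-w),(-w,-L),(w,-L),(w,-w),(L,-w)],float)
    a=R.from_euler("z",yaw).as_matrix()[:2,:2];q=p@a.T+c[:2];return proj("side",np.c_[q,np.full(12,z)])
x0,y0,k=178,165,14
im=crop(s,x0,y0,57,42,k);raw=im.copy()
def dr(pts,col): cv2.polylines(im,[np.int32(((pts-[x0,y0]+.5)*k-.5).round())],True,col,1)
dr(circ(e,e[2]-183.7,27),(0,0,255)); dr(cross(e,e[2]-207.7,.373,12,3),(0,255,255)); dr(cross(np.array([513.7,228.]),68,.375,13.5,4.2),(255,0,0))
a=R.from_euler("z",.375).as_matrix()[:2,:2];q=np.array([(24,24),(-24,24),(-24,-24),(24,-24)])@a.T+[513.7,228.];dr(proj("side",np.c_[q,np.full(4,68)]),(255,0,0))
cv2.imwrite("pics/m5.png",im);print(im.shape)
E
```

```text
[513.6911779  226.72195943 300.00491   ] [514.2 226.1  68. ]
(588, 798, 3)
```

View pics/m5.png

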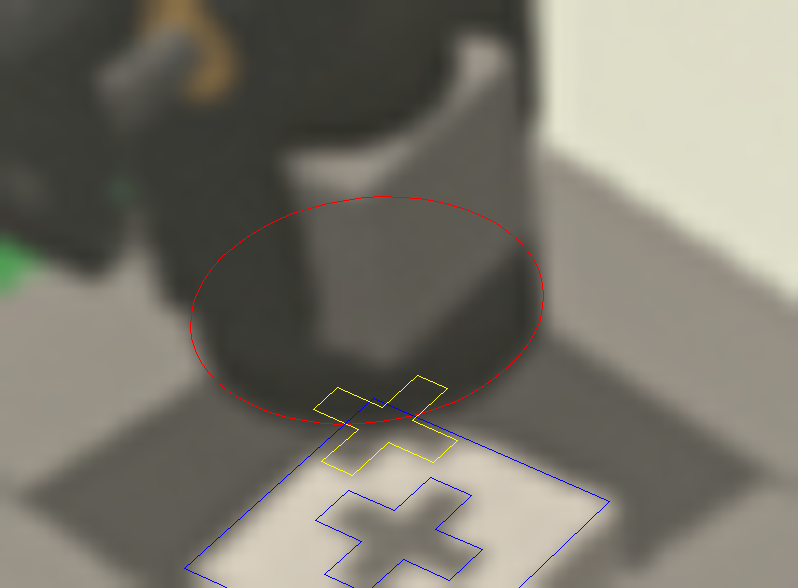

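Collar and prediction agree to about 1 mm. The drive sits about 1 mm from the top-view estimate, so the best combined position is about (514,227). I'm descending carefully; a missed fit would touch at about TCP z 275.7.

Call:
apply_moves(commands=[[[0,0,0],[0.7,0.3,6],255],[[0,0,0],[0.7,0.3,14],255],[[0,0,0],[0.7,0.3,20],255],[[0,0,0],[0.7,0.3,22],255],[[0,0,0],[0.7,0.3,23],255],[[0,0,0],[0.7,0.3,24],255],[[0,0,0],[0.7,0.3,25],255],[[0,0,0],[0.7,0.3,26],255],[[0,0,0],[0.7,0.3,27],255]])

```text
time: 14.03
eef_pos: [513.9, 227.9, 273.1]
orientation: [0.563, 0.827, 0.0, 0.0]
contact_force: [0.8, 1.1, -0.0]
grip_width: 40.1
grip_force: 29.6
```

```bash
python3 - <<'E'
from h import *
s=monitor.observe();print(s["contact_force"],s["moment"],s["eef_pos"],s["grip_width"])
snapshot("side");s=monitor.observe();print(s["contact_force"],s["moment"],s["eef_pos"],s["grip_width"])
E
```

```text
[ 0.78061666  1.14305465 -0.04572973] [ 0.05693376 -0.07931739 -0.04753671] [513.85789351 227.87041174 273.05937869] 40.101651328836574
[ 0.96842872 -0.01175162 -1.90131063] [ 0.03153882 -0.182951   -0.02437346] [513.83041233 227.85560632 272.90492792] 39.781446381830214
```

Call:
apply_moves(commands=[[[0,0,0],[0,0,1.5],255],[[0,0,0],[0,0,3],255],[[0,0,0],[0,0,4.5],255],[[0,0,0],[0,0,6],255],[[0,0,0],[0,0,6],255]])

```text
time: 14.5
eef_pos: [514.0, 227.8, 266.8]
orientation: [0.563, 0.826, 0.001, 0.0]
contact_force: [4.1, 2.2, -2.7]
grip_width: 39.9
grip_force: 29.6
```

Call:
apply_moves(commands=[[[0,0,0],[0.1,0.5,1],255],[[0,0,0],[0.1,0.5,3],255],[[0,0,0],[0.1,0.5,5],255],[[0,0,0],[0.1,0.5,7],255],[[0,0,0],[0.1,0.5,9],255],[[0,0,0],[0.1,0.5,11],255],[[0,0,0],[0.1,0.5,12],255],[[0,0,0],[0.1,0.5,12],255]])

```text
time: 15.17
eef_pos: [514.2, 228.1, 254.9]
orientation: [0.563, 0.827, 0.0, 0.0]
contact_force: [1.6, 1.5, 3.6]
grip_width: 40.1
grip_force: 29.6
```

Call:
apply_moves(commands=[[[0,0,0],[0,0,1],255],[[0,0,0],[0,0,2],255],[[0,0,0],[0,0,3],255],[[0,0,0],[0,0,3.6],255],[[0,0,0],[0,0,3.6],255],[[0,0,0],[0,0,3.6],255]])

```text
time: 15.67
eef_pos: [514.2, 228.2, 251.8]
orientation: [0.563, 0.827, 0.0, 0.0]
contact_force: [0.9, 1.1, 6.7]
grip_width: 39.9
grip_force: 29.6
```

Call:
apply_moves(commands=[[[0,0,0],[0,0,0.5],255],[[0,0,0],[0,0,1],255],[[0,0,0],[0,0,1],255],[[0,0,0],[0,0,1],255]])

```text
time: 16.0
eef_pos: [514.3, 228.2, 251.6]
orientation: [0.563, 0.827, 0.0, 0.0]
contact_force: [-1.8, -0.2, 14.5]
grip_width: 40.1
grip_force: 29.6
```

There is a hard stop at z 251.6, against 251.7 predicted for fully home, with the force rising to about 15 N. One last look before handing in.

```bash
python3 - <<'E'
from h import *
for _ in range(4):
    s_=snapshot("side");s=monitor.observe();print(s["contact_force"],s["eef_pos"][2],s["grip_width"])
cv2.imwrite("pics/end.png",cv2.resize(crop(s_,100,120,280,210,2.85),(798,598)))
E
```

```text
[-1.78545299 -0.50642488 13.65454112] 251.6229100611807 39.788820468458276
[-1.44693569  0.66806925 13.97032737] 251.60672065733326 39.85937173851676
[-0.38603082  0.92751327 13.59699434] 251.62257539660214 39.93227804459254
[-2.32156849 -0.09411295 14.06725025] 251.5782027582719 39.95488840124782
```

View pics/end.png

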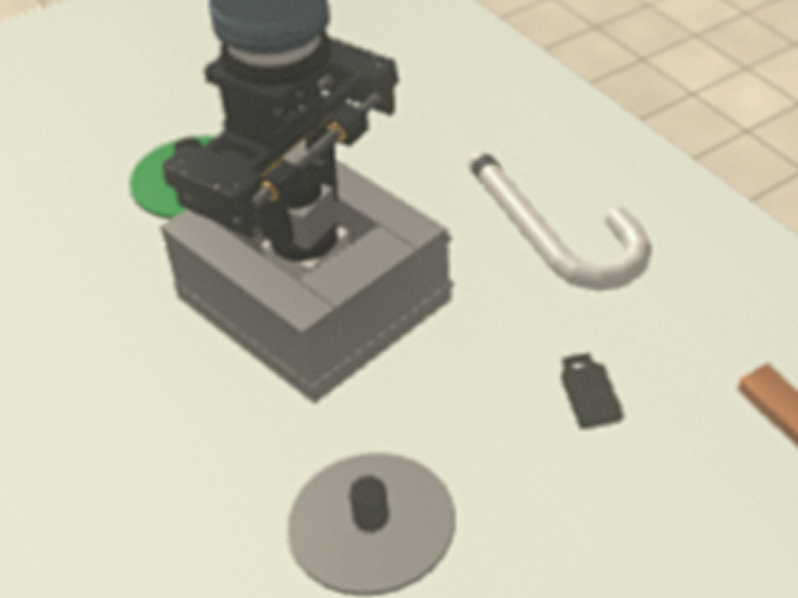

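The picture shows the collar seated on the drive inside the well at crop (305,245). The lid lies flat with its knob up at (370,515), clear of the box, and the bystanders in view have not moved. The force is steady at about 14 N.

```bash
python3 -c "
from plant import finish_job
print(finish_job())"
```

```text
the job is handed in; nothing more can be done
None
```

I handed the job in at about 16 s: the lid lies flat on the glass clear of the box, knob up, and the polishing head is meshed with the drive, fully home and still gripped and pressed down with about 14 N.

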